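# Clamp the safety valve in the bench chuck and try its spring

## Task

A pressure-cooker safety valve stands loose between the open jaws of the small bench chuck. Turn the chuck's knurled ring clockwise (seen from above) until the three jaws hold the valve tight and upright, then press the valve's spring button all the way down and let it spring back. Leave the valve clamped, and do not disturb the lid, the glass bowl or the loose regulator weight.

Things in the scene. Friction and masses are not known exactly. Their poses are not given: they have to be found in the camera images.
- chuck: small self-centring bench chuck, fixed upright to the marble, 78 mm tall without its jaws. Origin: centre of its underside, z up along its axis. Foot disc 92 mm across, 12 mm high; then a 42 mm thick neck; knurled turning ring (sleeve) 56 mm across from 41.5 to 71.5 mm above the marble; on top a fixed steel face 53 mm across whose upper side is 78 mm above the marble.
- sleeve (a joint): angle of the knurled ring, rad: 0 = jaws fully open, growing as it is turned clockwise seen from above, end stop at 2.0. The jaws close 4 mm each per rad and touch the valve's stem at about 1.25 rad; beyond that they squeeze ever harder (tight from about 1.6 rad; the end stop does no harm). It stays where it is left; it takes 0.25 to 0.45 N m to turn.
- sleeve_mid (a point): point on the chuck's axis at mid-height of the knurled ring, 56.5 mm above the marble. The ring can be pinched across its 56 mm diameter from above with the valve between the fingers: nothing within them stands higher than 117 mm above the marble.
- jaw_a: one of three steel jaws sliding radially on the chuck's face, block 13 mm long, 9 mm wide, 12 mm high (its top 90.5 mm above the marble); together they reach at most 25 mm from the axis. Origin on the chuck's axis at face height, moving with the jaw; the block lies 12 to 25 mm out along its +x axis.
- jaw_b: second jaw, same as jaw_a, a third of a turn round
- jaw_c: third jaw, same as jaw_a, another third of a turn round
- valve: safety valve, loose, 70 g, 39 mm tall, standing on the chuck's face between the jaws: steel stem 14 mm thick and 16 mm long, brass hexagon 25 mm across corners (16 to 22 mm up), steel body 20 mm across up to 30 mm, and above it the spring button. Origin: centre of the stem's lower end, z up.
- plunger (a joint): travel of the valve's spring button, m: 0 = up, 0.0045 = fully down on its stop. The spring takes 2.4 N at the start and 6 N at the stop.
- plunger_top (a point): centre of the upper side of the spring button (a steel disc 18 mm across, 4 mm thick) at the very top of the valve, about 117 mm above the marble when up
- kadai_lid: steel lid lying on the marble, 170 mm across, 46 mm tall to the top of its knob; origin centre of its underside. Leave alone.
- glass_bowl: glass bowl on the marble, 120 mm across the rim, 55 mm tall; origin centre of its underside. Leave alone.
- weight: loose steel regulator weight on the marble, 34 mm across, 44 mm tall; origin centre of its underside. Leave alone.
- organiser: clear acrylic organiser of three stacked trays, 130 x 170 mm, 150 mm tall, fixed; holds spare gaskets, weights and valves. Origin centre of its underside.
Mind the look-alikes: they are no part of the job. Of the things that look like the chuck, the smaller one is meant.

How it is judged:
By the outcome, as a careful person would: the job done as asked, in the order asked, and still so for the second after the job is handed in, with the robot touching nothing.
It also fails if it takes over 48 s, if anything falls off the work surface, if the arm or the gripper's body presses on something with over 40 N, if the wrist force passes 120 N, or if a joint passes its speed limit or range.

## Robot

A 6-joint arm with a two-finger parallel gripper is mounted at the origin on the work surface. World frame = base frame: x ahead of the robot, y to its left, z up, the work surface at z = 0. Lengths are in m, angles in degrees, forces in N, time in s.
With the tool pointing down it reaches from about 0.4 to 0.825 m from the base axis. Payload 7 kg.
Tool frame: the origin (TCP) lies midway between the tips of the shut fingers; the grasp point (between the pads) lies r.pinch_z behind it (r.pinch_z is the distance from the TCP to the grasp point, in m); z points along the fingers, y is the line along which they close (so a half turn about z gives the same grasp; the last joint's range is limited). The gripper opens to 88 mm and grips with 3 to 60 N. Pads are 19 mm wide; open, the fingers measure 130 mm over their backs; the gripper's body (78 mm by 193 mm) begins 47 mm behind the grasp point.
Start: joints at [80.105, 20.546, 0.682, 0, -70.136, -16.507], TCP at [0.3, 0.605, 0.227] pointing down, gripper open.
Joint ranges: [-176.03, 176.03], [-82.01, 121.73], [-58.28, 71.71], [-173.87, 95.51], [-174.79, -0.11], [-173.66, 173.66]. Speed limits (degrees/s): [136.94, 136.94, 172.46, 180, 180, 180].

## Interface

Orientations are given as [roll, pitch, yaw] about the fixed x, y, z axes, in that order (R = Rz(yaw) Ry(pitch) Rx(roll)).
In Python, from plant import r, optics, job gives the robot as it stands.
- The arm moves only by the shell command python3 -m crank 'ROWS' [FORCE]. ROWS is JSON, a list of rows, each an object with "xyz": the shift along the tool's x, y, z in units of 30 mm (1.0 is 30 mm), a list of three; "delta_rot": the turn, a rotation vector about the tool's x, y, z in degrees, a list of three; "claw": the closure, from 0 (fully open) to 1 (shut). A call has 1 to 20 rows; each row is the pose to reach, as a shift and turn from the pose commanded when the call began, along the tool's axes at that moment; what a row does not reach only later rows make up. A row lasts 1/8 s, in which the tool goes at most 62.5 mm and 10.7 degrees, less where a joint would pass 70% of its speed; a pose out of reach is approached as far as the arm can. A call with a gripper value outside its range is refused whole. The fingers move at their own pace and stop on an object; FORCE is the grip in N (left out, the last holds). Time passes only in rows, so rows that repeat a pose let the fingers close. It gives the time, the measured TCP pose, the force, the opening and the grip force at its end, in the units of the state.
- r.get_state(): the state, without advancing time (a new reading comes with each control period).
- optics.capture(name): name is "side" or "top" or "wrist"; returns a dict with "img" (480x640x3 uint8, blue, green, red), "fovy" (degrees; the focal length in pixels is half the picture's height over the tangent of half this angle, whatever the lens; pixels are square), "cx", "cy" (the principal point, pixels), "eye" and "rotation" of the camera in the world; the wrist camera has in their place "hand_eye" (4x4, takes a point from camera to tool coordinates, whose origin is the TCP and whose axes are the flange's). Camera axes: x right, y up, looking along -z (the intrinsics and any distortion apply to the point x, -y, -z); pixel columns grow to the right and rows downward; lengths in m; the calibration is good to about 2 mm. A picture is of the moment at which its call begins: read the wrist's pose just before it. There is no depth.
- job.close_job(): hands the job in; it is judged then, once.
The state is a dict: "time_s": time; "joints": joint angles; "qd": joint speeds; "joint_torque": joint torques, N m; "tcp_pos": TCP position; "eef_rot": TCP orientation; "contact_force": force on the tool from outside, world axes, zero at the start; "moment": the same for the moment, N m; "gripper_width": finger opening in m; "gripper_force": force on a finger pad.
Only numpy, scipy, OpenCV 4.12 (cv2) and the standard library are available. Lean on these libraries where they do the work, as an engineer would, in place of code of your own. Each camera call takes 0.05 s, during which the arm holds its last target. There are 200 camera calls.

## Working session

There is one attempt and no reset: what is moved stays moved. The work goes in short steps, Python scripts to look and compute and a shell command to move; the robot and the scene stay as the last step left them, time stands still between calls to the robot, and variables do not carry over. Pictures are saved under pics/ and viewed, at most 10 in all, crops included, and the job is handed in when it is done.

```bash
ls; mkdir -p pics; python3 - <<'E'
from plant import r,optics,job
import cv2,numpy as np
print(r.get_state(), r.pinch_z)
for n in("side","top"):
    c=optics.capture(n); cv2.imwrite(f"pics/{n}0.png",c["img"])
    print(n,{k:v for k,v in c.items() if k!="img"})
E
```

```text
pics
{'time_s': 0.0, 'joints': array([ 8.01047203e+01,  2.05914164e+01,  6.34795761e-01, -2.15338895e-02,
       -7.01336067e+01, -1.65070601e+01]), 'qd': array([-0.0841011 , -0.05378291, -0.01566516,  0.0652508 , -0.08355683,
        0.04788376]), 'joint_torque': array([ 1.85792938e-03, -5.82717919e+01,  2.93053794e+01,  6.99704424e+00,
        6.73410657e-03, -1.72020459e-04]), 'tcp_pos': array([0.29995341, 0.60416659, 0.22562619]), 'eef_rot': array([ 1.79907739e+02, -6.23036801e-03, -2.64096686e+01]), 'contact_force': array([0.33081919, 0.02074603, 0.18504066]), 'moment': array([-0.02452137, -0.0569694 ,  0.0388619 ]), 'gripper_force': 0.0, 'gripper_width': 0.08804889220823803} 0.0188
side {'fovy': 52.31287414967424, 'cx': 323.7710886449778, 'cy': 236.51626565455578, 'eye': array([-0.04406956, -0.58446915,  0.74534993]), 'rotation': array([ 52.506988  ,   0.31138752, -45.45203143])}
top {'fovy': 51.27197082475494, 'cx': 305.5066429852126, 'cy': 243.0243795425281, 'eye': array([0.47591513, 0.04601682, 1.09313854]), 'rotation': array([  5.56893326,  -1.31640001, -91.01417494])}
```

View pics/top0.png

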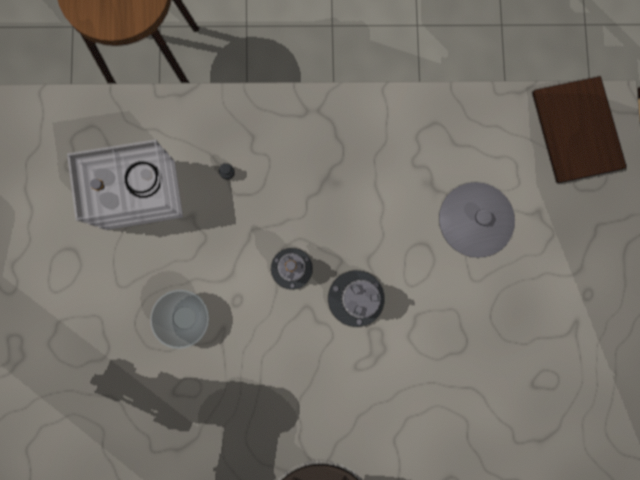

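View pics/side0.png

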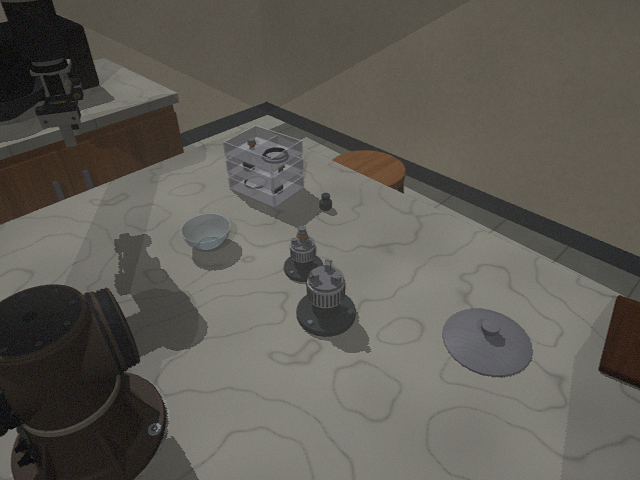

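The top view shows the small chuck's foot centred at about (292,269), 42 px across (≈92 mm, which fits). The larger look-alike is at (357,298), the bowl at (181,319), the weight at (227,171), the lid at (477,219) and the organiser at (125,185). In the side view the valve's top is at about (302,229).

```bash
cat > h.py <<'E'
import numpy as np,cv2
from scipy.spatial.transform import Rotation as R
def rot(e): return R.from_euler('xyz',e,degrees=True).as_matrix()
def cam(c,st=None):
    f=240/np.tan(np.radians(c["fovy"]/2))
    if "eye" in c: return f,c["cx"],c["cy"],np.array(c["eye"]),rot(c["rotation"])
    T=np.eye(4);T[:3,:3]=rot(st["eef_rot"]);T[:3,3]=st["tcp_pos"];T=T@np.array(c["hand_eye"])
    return f,c["cx"],c["cy"],T[:3,3],T[:3,:3]
def ray(k,u,v):
    d=k[4]@np.array([(u-k[1])/k[0],-(v-k[2])/k[0],-1]);return k[3],d/np.linalg.norm(d)
def plane(k,u,v,z):
    o,d=ray(k,u,v);return o+d*(z-o[2])/d[2]
def tri(a,b):
    A=sum(np.eye(3)-np.outer(d,d) for o,d in(a,b));B=sum((np.eye(3)-np.outer(d,d))@o for o,d in(a,b));return np.linalg.solve(A,B)
def proj(k,p):
    q=k[4].T@(np.array(p)-k[3]);return k[1]+k[0]*q[0]/-q[2],k[2]+k[0]*q[1]/q[2]
E
python3 - <<'E'
from h import *
from plant import optics
t=optics.capture("top");s=optics.capture("side");kt=cam(t);ks=cam(s)
print({k:(v.shape if k=="img" else 0) for k,v in t.items()})
print("foot top",plane(kt,292,269,.012),"side foot",plane(ks,303,267,.012))
print("valve tri",tri(ray(kt,292,264),ray(ks,302,229)))
for n,u,v in(("big",357,298),("bowl",181,319),("weight",227,171),("lid",477,219),("org",125,185)): print(n,plane(kt,u,v,.03)[:2])
a=cv2.resize(t["img"][225:335,255:395],None,fx=4,fy=4,interpolation=2);b=cv2.resize(s["img"][210:350,270:370],None,fx=4,fy=4,interpolation=2)
o=np.zeros((560,780+180,3),np.uint8)[:, :800]
a=cv2.resize(a,(400,314));o[:314,:400]=a;o[:560,400:800]=b
cv2.imwrite("pics/crop.png",o)
E
```

```text
{'img': (480, 640, 3), 'fovy': 0, 'cx': 0, 'cy': 0, 'eye': 0, 'rotation': 0}
foot top [0.52497952 0.04949135 0.012     ] side foot [0.52001458 0.04285697 0.012     ]
valve tri [0.52941271 0.04975426 0.11151558]
big [ 0.4604515  -0.08729229]
bowl [0.42340736 0.2832643 ]
weight [0.73798348 0.18650536]
lid [ 0.62563546 -0.35228582]
org [0.71004134 0.40439539]
```

View pics/crop.png

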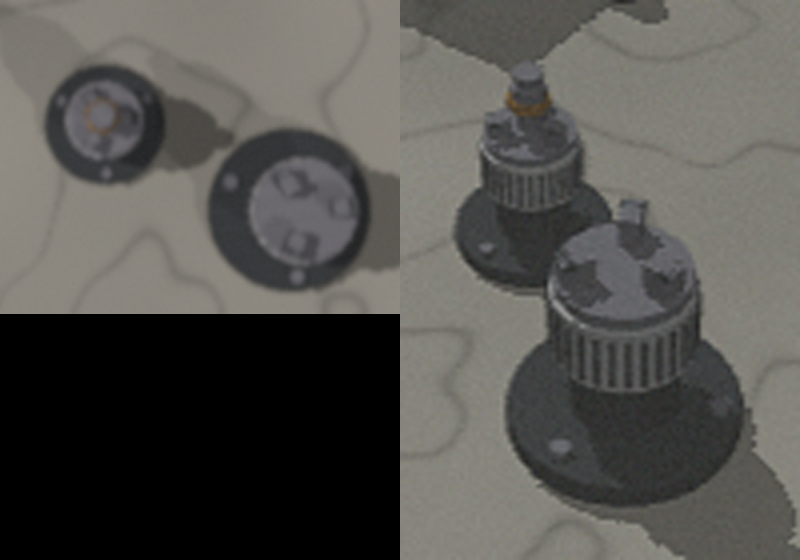

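The small chuck is confirmed: foot at crop (105,124), with a brass hexagon valve on it. That puts it at about (0.525, 0.049), and the valve top triangulates to z≈0.112 against a nominal 0.117. Next I'll move above it.

```bash
python3 - <<'E'
from h import *
from plant import r
s=r.get_state();M=rot(s["eef_rot"])
print(M.T@(np.array([.525,.049,.227])-s["tcp_pos"])/.03)
E
```

```text
[14.94854613 13.24443802 -0.01873067]
```

```bash
python3 -m crank '[{"xyz":[14.95,13.24,0],"delta_rot":[0,0,0],"claw":0},{"xyz":[14.95,13.24,0],"delta_rot":[0,0,0],"claw":0},{"xyz":[14.95,13.24,0],"delta_rot":[0,0,0],"claw":0},{"xyz":[14.95,13.24,0],"delta_rot":[0,0,0],"claw":0},{"xyz":[14.95,13.24,0],"delta_rot":[0,0,0],"claw":0},{"xyz":[14.95,13.24,0],"delta_rot":[0,0,0],"claw":0},{"xyz":[14.95,13.24,0],"delta_rot":[0,0,0],"claw":0},{"xyz":[14.95,13.24,0],"delta_rot":[0,0,0],"claw":0},{"xyz":[14.95,13.24,0],"delta_rot":[0,0,0],"claw":0},{"xyz":[14.95,13.24,0],"delta_rot":[0,0,0],"claw":0},{"xyz":[14.95,13.24,0],"delta_rot":[0,0,0],"claw":0},{"xyz":[14.95,13.24,0],"delta_rot":[0,0,0],"claw":0},{"xyz":[14.95,13.24,0],"delta_rot":[0,0,0],"claw":0},{"xyz":[14.95,13.24,0],"delta_rot":[0,0,0],"claw":0},{"xyz":[14.95,13.24,0],"delta_rot":[0,0,0],"claw":0},{"xyz":[14.95,13.24,0],"delta_rot":[0,0,0],"claw":0}]' 40
python3 - <<'E'
from h import *
from plant import r,optics
s=r.get_state();c=optics.capture("wrist");k=cam(c,s);print(s["joints"],s["contact_force"],s["moment"],k[3])
im=c["img"]
print(proj(k,[.525,.049,.117]),proj(k,[.525,.049,.078]),proj(k,[.525,.049,.012]))
cv2.imwrite("pics/w1.png",im)
E
```

```text
time_s: 2.2
tcp_pos: [0.5252, 0.0497, 0.2266]
eef_rot: [-180.0, -0.0, -26.4]
contact_force: [0.5, -0.2, -0.1]
gripper_width: 0.0876
gripper_force: 0.0
[ 2.67256046e+01  6.61725184e+00 -1.78153165e+01 -2.23435253e-03
 -6.55645922e+01  3.69075773e+01] [ 0.4960179  -0.22360789 -0.11878838] [-0.05758318 -0.00060554 -0.03579507] [0.59935474 0.01306655 0.38457775]
(np.float64(321.2786569876517), np.float64(242.6051498926758)) (np.float64(321.1481923663863), np.float64(230.0070459463472)) (np.float64(320.9855069611727), np.float64(214.29759440651))
```

View pics/w1.png

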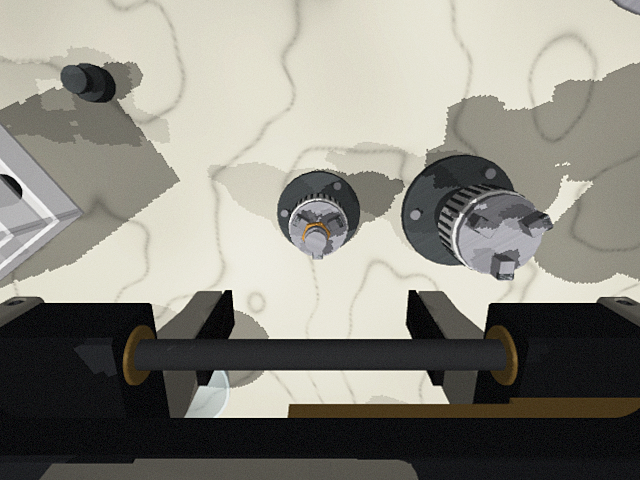

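The wrist view shows the foot centre at about (318.5,213), the chuck face at about (317.5,228) and the button at about (316,239). Now I'll fit the foot ellipse and refine.

```bash
python3 - <<'E'
from h import *
from plant import r,optics
s=r.get_state();c=optics.capture("wrist");k=cam(c,s);im=c["img"]
g=cv2.cvtColor(im,cv2.COLOR_BGR2GRAY)
m=np.zeros_like(g);m[160:262,268:368]=(g[160:262,268:368]<85)
m=cv2.morphologyEx(m,cv2.MORPH_OPEN,np.ones((5,5)))
q=max(cv2.findContours(m,0,1)[0],key=cv2.contourArea);h=cv2.convexHull(q)
e=cv2.minEnclosingCircle(h);print(e,cv2.boundingRect(q))
print("foot",plane(k,*e[0],.012),"exp r px",k[0]*.046/(k[3][2]-.012))
for u,v,z in((317.5,228,.078),(316,239,.117)):print(plane(k,u,v,z))
o=cv2.resize(im[160:265,265:370],(600,600),interpolation=2)
cv2.imwrite("pics/w1c.png",o)
E
```

```text
((344.0505676269531, 203.36517333984375), 27.875450134277344) (321, 177, 39, 54)
foot [0.52471554 0.02113126 0.012     ] exp r px 42.89000453651526
[0.52818986 0.05101013 0.078     ]
[0.52961651 0.05132568 0.117     ]
```

View pics/w1c.png

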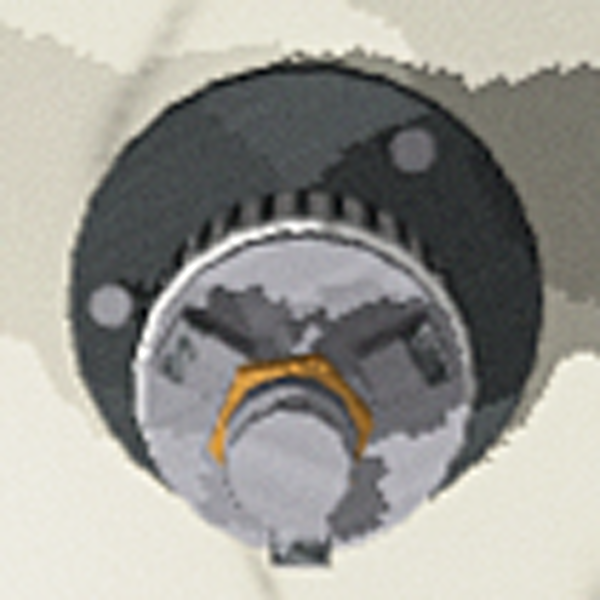

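The crop shows the foot edges at x=70 and 543 with the top at 65, the ring's upper edge at x=135–475 with its top at 222, and the button centre at (290,465).

```bash
python3 - <<'E'
from h import *
from plant import r,optics
s=r.get_state();c=optics.capture("wrist");k=cam(c,s)
for u,v,z in((318.6,212.7,.012),(318.4,228.6,.0715),(315.8,241.4,.117)):print(plane(k,u,v,z))
M=rot(s["eef_rot"]);print(s["tcp_pos"],s["joints"])
print(M.T@(np.array([.527,.0505,.055])-s["tcp_pos"])/.03)
E
```

```text
[0.52781091 0.05034253 0.012     ]
[0.52583302 0.05125403 0.0715    ]
[0.52792891 0.05230296 0.117     ]
[0.52523039 0.04951396 0.22658503] [ 2.67045964e+01  6.62058464e+00 -1.78130046e+01  1.76881490e-04
 -6.55639487e+01  3.69084689e+01]
[ 0.0380735  -0.05547237  5.71950376]
```

```bash
python3 -m crank '[{"xyz":[0.02,-0.06,1.5],"delta_rot":[0,0,0],"claw":0},{"xyz":[0.02,-0.06,3],"delta_rot":[0,0,0],"claw":0},{"xyz":[0.02,-0.06,4],"delta_rot":[0,0,0],"claw":0},{"xyz":[0.02,-0.06,4.6],"delta_rot":[0,0,0],"claw":0},{"xyz":[0.02,-0.06,5.2],"delta_rot":[0,0,0],"claw":0},{"xyz":[0.02,-0.06,5.7],"delta_rot":[0,0,0],"claw":0},{"xyz":[0.02,-0.06,5.7],"delta_rot":[0,0,0],"claw":0},{"xyz":[0.02,-0.06,5.7],"delta_rot":[0,0,0],"claw":0}]'
python3 -m crank '[{"xyz":[0,0,0],"delta_rot":[0,0,0],"claw":0.25},{"xyz":[0,0,0],"delta_rot":[0,0,0],"claw":0.33},{"xyz":[0,0,0],"delta_rot":[0,0,0],"claw":0.4},{"xyz":[0,0,0],"delta_rot":[0,0,0],"claw":0.5},{"xyz":[0,0,0],"delta_rot":[0,0,0],"claw":0.5}]' 40
```

```text
time_s: 3.35
tcp_pos: [0.527, 0.0509, 0.0561]
eef_rot: [-180.0, -0.0, -26.4]
contact_force: [0.4, -0.0, -0.0]
gripper_width: 0.088
gripper_force: 0.0
time_s: 3.98
tcp_pos: [0.5268, 0.0509, 0.0558]
eef_rot: [-180.0, -0.0, -26.4]
contact_force: [0.3, 1.7, 1.4]
gripper_width: 0.0551
gripper_force: 40.0
```

```bash
python3 -m crank '[{"xyz":[0,0,0],"delta_rot":[0,0,6],"claw":0.5},{"xyz":[0,0,0],"delta_rot":[0,0,14],"claw":0.5},{"xyz":[0,0,0],"delta_rot":[0,0,22],"claw":0.5},{"xyz":[0,0,0],"delta_rot":[0,0,30],"claw":0.5},{"xyz":[0,0,0],"delta_rot":[0,0,38],"claw":0.5},{"xyz":[0,0,0],"delta_rot":[0,0,45],"claw":0.5},{"xyz":[0,0,0],"delta_rot":[0,0,45],"claw":0.5}]'
python3 - <<'E'
from plant import r
s=r.get_state();print(s["moment"],s["joints"])
E
```

```text
time_s: 4.85
tcp_pos: [0.5268, 0.051, 0.0557]
eef_rot: [-180.0, 0.0, -71.4]
contact_force: [-0.2, 1.7, 2.3]
gripper_width: 0.0555
gripper_force: 40.0
[ 0.83448932  0.23153925 -0.24860493] [ 2.67683625e+01  1.71792651e+01 -2.99459058e+01 -1.14810852e-02
 -4.28362123e+01 -8.12953894e+00]
```

Now the remaining turn, up to 108° in total, with a higher grip force.

```bash
python3 -m crank '[{"xyz":[0,0,0],"delta_rot":[0,0,6],"claw":0.5},{"xyz":[0,0,0],"delta_rot":[0,0,14],"claw":0.5},{"xyz":[0,0,0],"delta_rot":[0,0,22],"claw":0.5},{"xyz":[0,0,0],"delta_rot":[0,0,30],"claw":0.5},{"xyz":[0,0,0],"delta_rot":[0,0,38],"claw":0.5},{"xyz":[0,0,0],"delta_rot":[0,0,46],"claw":0.5},{"xyz":[0,0,0],"delta_rot":[0,0,54],"claw":0.5},{"xyz":[0,0,0],"delta_rot":[0,0,60],"claw":0.5},{"xyz":[0,0,0],"delta_rot":[0,0,64],"claw":0.5},{"xyz":[0,0,0],"delta_rot":[0,0,64],"claw":0.5}]' 55
python3 - <<'E'
from plant import r
s=r.get_state();print(s["moment"],s["joints"])
E
```

```text
time_s: 6.1
tcp_pos: [0.5259, 0.05, 0.0558]
eef_rot: [-180.0, -0.1, -135.1]
contact_force: [-2.3, -2.0, 5.6]
gripper_width: 0.0548
gripper_force: 55.0
[-0.62212159  0.89640548  0.69882584] [ 26.75877262  17.16104634 -30.00610149   0.07312937 -42.94196121
 -71.95370378]
```

```bash
python3 -m crank '[{"xyz":[0,0,0],"delta_rot":[0,0,0],"claw":0.3},{"xyz":[0,0,0],"delta_rot":[0,0,0],"claw":0.1},{"xyz":[0,0,0],"delta_rot":[0,0,0],"claw":0},{"xyz":[0,0,0],"delta_rot":[0,0,0],"claw":0},{"xyz":[0,0,-1],"delta_rot":[0,0,0],"claw":0},{"xyz":[0,0,-2.5],"delta_rot":[0,0,0],"claw":0},{"xyz":[0,0,-4],"delta_rot":[0,0,0],"claw":0},{"xyz":[0,0,-5],"delta_rot":[0,0,0],"claw":0},{"xyz":[0,0,-5],"delta_rot":[0,0,0],"claw":0},{"xyz":[0,0,-5],"delta_rot":[0,0,0],"claw":0}]'
python3 - <<'E'
from h import *
from plant import r,optics
s=r.get_state();c=optics.capture("wrist");k=cam(c,s);t=optics.capture("side")
print(s["moment"],s["contact_force"])
u,v=proj(k,[.5265,.051,.09]);u,v=int(u),int(v);print(u,v)
x0,y0=max(u-52,0),max(v-52,0);print(x0,y0)
o=np.zeros((500,800,3),np.uint8)
a=cv2.resize(c["img"][y0:y0+105,x0:x0+105],(500,500),interpolation=2);o[:,:500]=a
b=cv2.resize(t["img"][220:285,275:330],(300,355),interpolation=2);o[:355,500:]=b
cv2.imwrite("pics/w2c.png",o)
E
```

```text
time_s: 7.35
tcp_pos: [0.5261, 0.0507, 0.205]
eef_rot: [180.0, -0.0, -135.4]
contact_force: [1.0, 0.1, -0.0]
gripper_width: 0.0874
gripper_force: 0.0
[ 0.02663457 -0.05885225 -0.0174166 ] [ 1.01475016  0.14558277 -0.02600645]
319 241
267 189
```

View pics/w2c.png

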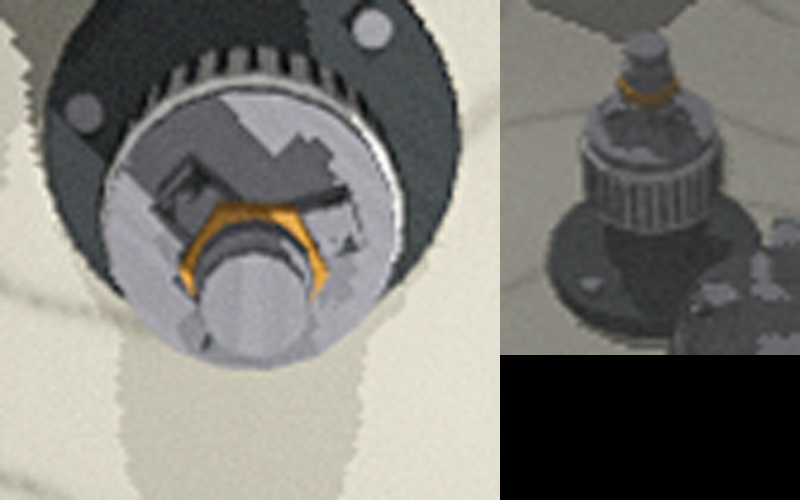

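The jaws are now in under the hexagon and the valve is upright, with the button centre at crop (258,305). As insurance against slip, I'll re-grip and push a few degrees more.

```bash
python3 -m crank '[{"xyz":[0,0,1.5],"delta_rot":[0,0,0],"claw":0},{"xyz":[0,0,3],"delta_rot":[0,0,0],"claw":0},{"xyz":[0,0,4.2],"delta_rot":[0,0,0],"claw":0},{"xyz":[0,0,5],"delta_rot":[0,0,0],"claw":0.1},{"xyz":[0,0,5],"delta_rot":[0,0,0],"claw":0.3},{"xyz":[0,0,5],"delta_rot":[0,0,0],"claw":0.5},{"xyz":[0,0,5],"delta_rot":[0,0,0],"claw":0.5},{"xyz":[0,0,5],"delta_rot":[0,0,0],"claw":0.5},{"xyz":[0,0,5],"delta_rot":[0,0,2],"claw":0.5},{"xyz":[0,0,5],"delta_rot":[0,0,4],"claw":0.5},{"xyz":[0,0,5],"delta_rot":[0,0,6],"claw":0.5},{"xyz":[0,0,5],"delta_rot":[0,0,6],"claw":0.5}]' 60
python3 - <<'E'
from plant import r
s=r.get_state();print(s["moment"])
E
python3 -m crank '[{"xyz":[0,0,0],"delta_rot":[0,0,0],"claw":0.3},{"xyz":[0,0,0],"delta_rot":[0,0,0],"claw":0.1},{"xyz":[0,0,0],"delta_rot":[0,0,0],"claw":0},{"xyz":[0,0,0],"delta_rot":[0,0,0],"claw":0},{"xyz":[0,0,-1],"delta_rot":[0,0,0],"claw":0},{"xyz":[0,0,-2],"delta_rot":[0,0,0],"claw":0},{"xyz":[0,0,-3],"delta_rot":[0,0,0],"claw":0.2},{"xyz":[0,0,-3],"delta_rot":[0,0,0],"claw":1},{"xyz":[0,0,-3],"delta_rot":[0,0,0],"claw":1},{"xyz":[0,0,-3],"delta_rot":[0,0,0],"claw":1},{"xyz":[0,0,-3],"delta_rot":[0,0,0],"claw":1},{"xyz":[0,0,-3],"delta_rot":[0,0,0],"claw":1}]' 20
python3 - <<'E'
from h import *
from plant import r,optics
s=r.get_state();c=optics.capture("wrist");k=cam(c,s)
print(s["tcp_pos"],s["contact_force"],rot(s["eef_rot"]).T@(np.array([.527,.051,.12])-s["tcp_pos"])/.03)
print(proj(k,[.5265,.051,.117]))
cv2.imwrite("pics/w3.png",c["img"])
E
```

```text
time_s: 8.95
tcp_pos: [0.5272, 0.0511, 0.0566]
eef_rot: [-180.0, 0.1, -141.5]
contact_force: [-2.4, 3.0, 6.8]
gripper_width: 0.0551
gripper_force: 60.0
[1.01400792 0.83126985 0.16015572]
time_s: 10.45
tcp_pos: [0.5264, 0.0507, 0.1451]
eef_rot: [180.0, -0.1, -141.4]
contact_force: [0.0, -0.5, -0.2]
gripper_width: 0.0334
gripper_force: 0.0
[0.52641835 0.05065307 0.14510192] [ 0.03375263 -0.51636459 -0.23393659] [-0.0231007  -0.00324028  0.83671011]
(np.float64(319.78449981567616), np.float64(284.6595936888392))
```

View pics/w3.png

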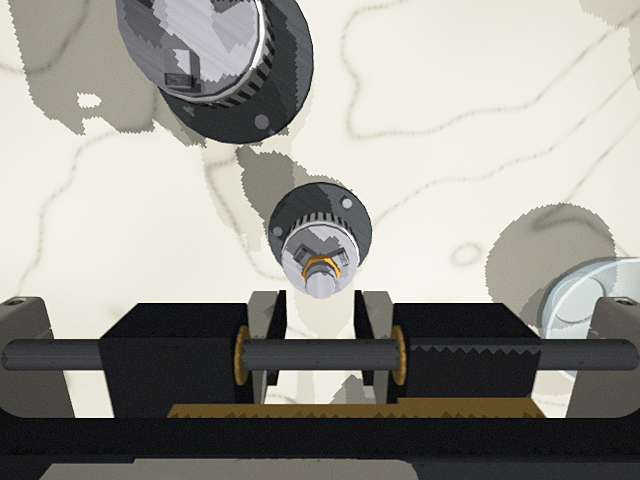

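The button is at about (321,287), within 2 px of where I predicted it, so the tool is centred over it. Next I'll shut the fingers, go down to just above the button, then press in steps.

```bash
python3 -m crank '[{"xyz":[-0.02,0,0],"delta_rot":[0,0,0],"claw":1},{"xyz":[-0.02,0,0],"delta_rot":[0,0,0],"claw":1},{"xyz":[-0.02,0,0],"delta_rot":[0,0,0],"claw":1},{"xyz":[-0.02,0,0.4],"delta_rot":[0,0,0],"claw":1},{"xyz":[-0.02,0,0.7],"delta_rot":[0,0,0],"claw":1},{"xyz":[-0.02,0,0.85],"delta_rot":[0,0,0],"claw":1},{"xyz":[-0.02,0,0.85],"delta_rot":[0,0,0],"claw":1}]'
python3 -m crank '[{"xyz":[0,0,0.05],"delta_rot":[0,0,0],"claw":1},{"xyz":[0,0,0.1],"delta_rot":[0,0,0],"claw":1},{"xyz":[0,0,0.15],"delta_rot":[0,0,0],"claw":1},{"xyz":[0,0,0.15],"delta_rot":[0,0,0],"claw":1}]'
python3 -m crank '[{"xyz":[0,0,0.03],"delta_rot":[0,0,0],"claw":1},{"xyz":[0,0,0.06],"delta_rot":[0,0,0],"claw":1},{"xyz":[0,0,0.06],"delta_rot":[0,0,0],"claw":1}]'
```

```text
time_s: 11.38
tcp_pos: [0.5268, 0.0509, 0.1195]
eef_rot: [180.0, -0.1, -141.4]
contact_force: [0.1, 0.7, 0.7]
gripper_width: 0.0004
gripper_force: 0.0
time_s: 11.88
tcp_pos: [0.5273, 0.0511, 0.1159]
eef_rot: [-180.0, 0.0, -141.4]
contact_force: [0.1, -0.4, 2.3]
gripper_width: 0.0006
gripper_force: 1.7
time_s: 12.25
tcp_pos: [0.5273, 0.0511, 0.1139]
eef_rot: [-180.0, 0.0, -141.4]
contact_force: [-0.3, -0.5, 4.0]
gripper_width: 0.0004
gripper_force: 2.5
```

```bash
python3 -m crank '[{"xyz":[0,0,0.04],"delta_rot":[0,0,0],"claw":1},{"xyz":[0,0,0.08],"delta_rot":[0,0,0],"claw":1},{"xyz":[0,0,0.08],"delta_rot":[0,0,0],"claw":1}]'
python3 -m crank '[{"xyz":[0,0,0.02],"delta_rot":[0,0,0],"claw":1},{"xyz":[0,0,0.04],"delta_rot":[0,0,0],"claw":1},{"xyz":[0,0,0.04],"delta_rot":[0,0,0],"claw":1}]'
```

```text
time_s: 12.62
tcp_pos: [0.5278, 0.0511, 0.1126]
eef_rot: [-179.9, 0.1, -141.4]
contact_force: [-2.5, 0.1, 12.8]
gripper_width: 0.0006
gripper_force: 6.5
time_s: 13.0
tcp_pos: [0.5282, 0.0511, 0.1124]
eef_rot: [-179.9, 0.1, -141.3]
contact_force: [-5.3, -0.9, 21.2]
gripper_width: 0.0007
gripper_force: 10.5
```

The force climbed to 21 N with no further travel, so the button is on its stop. Now I'll release and rise clear.

```bash
python3 -m crank '[{"xyz":[0,0,-0.1],"delta_rot":[0,0,0],"claw":1},{"xyz":[0,0,-0.2],"delta_rot":[0,0,0],"claw":1},{"xyz":[0,0,-0.4],"delta_rot":[0,0,0],"claw":1},{"xyz":[0,0,-1],"delta_rot":[0,0,0],"claw":1},{"xyz":[0,0,-2.5],"delta_rot":[0,0,0],"claw":1},{"xyz":[0,0,-3.5],"delta_rot":[0,0,0],"claw":1},{"xyz":[0,0,-3.5],"delta_rot":[0,0,0],"claw":1},{"xyz":[0,0,-3.5],"delta_rot":[0,0,0],"claw":1}]'
python3 - <<'E'
from h import *
from plant import r,optics
s=r.get_state();c=optics.capture("wrist");k=cam(c,s);t=optics.capture("side")
u,v=map(int,proj(k,[.5265,.051,.09]));print(u,v)
o=np.zeros((500,800,3),np.uint8)
o[:,:500]=cv2.resize(c["img"][v-52:v+53,u-52:u+53],(500,500),interpolation=2)
o[:355,500:]=cv2.resize(t["img"][220:285,275:330],(300,355),interpolation=2)
cv2.imwrite("pics/w4.png",o)
E
```

```text
time_s: 14.0
tcp_pos: [0.5264, 0.0511, 0.2144]
eef_rot: [180.0, -0.1, -141.4]
contact_force: [0.8, 0.0, -0.3]
gripper_width: 0.0006
gripper_force: 0.0
319 237
```

View pics/w4.png

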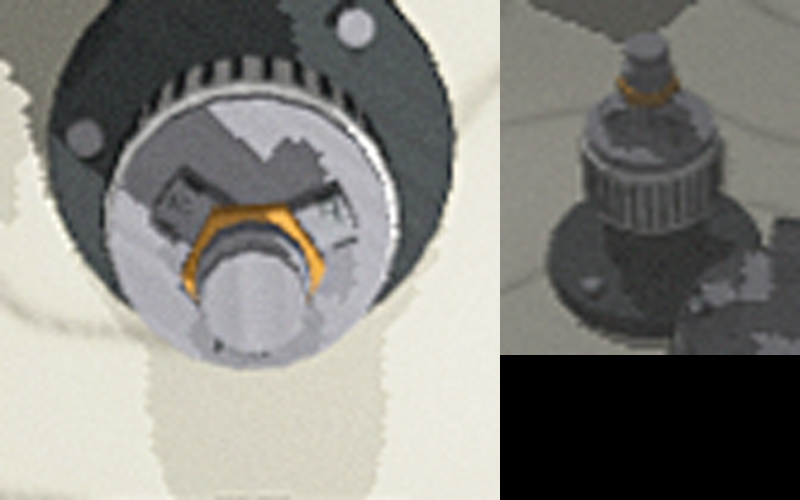

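The valve is upright with the jaws against its stem, and the button is back up at crop (255,302). The robot is clear, so I'm handing in.

```bash
python3 -c "
from plant import job
print(job.close_job())"
```

```text
the job is handed in; nothing more can be done
None
```

I handed the job in after about 14 s: I turned the ring about 115° clockwise (tight is from about 92°), leaving the valve clamped upright, then pressed the button to its stop and it sprang back; the arm went nowhere near the lid, bowl or weight. I did not measure the ring's angle itself, and the handover gave no verdict.

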